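Lock the cutter's loose collar with its pin

TASK

Take the tall-headed locking pin out of the white block and lock the vegetable cutter's loose collar with it: turn the collar until its hole stands over the hidden socket underneath, somewhere near the rib on the turret, and let the pin pass through both until its head rests flat on the collar. Find the socket by feel, never pressing or levering the pin harder than about 50 N, do not lift the collar out, and leave the other pin, the food tray, the jar and the pot where they are.

Things in the scene. Friction and masses are not known exactly. Their poses are not given: they have to be found in the camera images.
- housing: vegetable-cutter base, fixed: white box 210 x 190 x 70 mm (x, y, height); on it a turret ring (outer diameter 138, inner 122, top at 110 mm) and a central spindle (diameter 30, top at 114 mm). Origin: underside, on the turret axis; z up, +x towards the rib. In the turret, hidden under the collar, is a fixed plate, top at 94 mm: a pin that has not found its socket stands on it, tip at 94 mm
- rib (a point): short aluminium rib on the outside of the turret ring, 8 mm wide, 24 mm long radially; this point is its top centre, 78 mm from the turret axis, 113 mm up. The hidden plate (24 mm thick) has one vertical through socket, diameter 16 mm, centre 38 mm from the turret axis, anywhere within 30 degrees to either side of the rib's direction (its setting differs each time)
- collar: loose steel collar (bushing): disc of diameter 117 mm, 16 mm thick, 0.4 kg, lying freely in the turret on the plate, top flush with the turret ring 110 mm above the table, turning about the spindle with 1 mm of play all round. Origin: centre of its underside; z up; +x towards its hole. It turns either way without end; dragging it round by its hole takes 3 to 8 N
- collar_hole (a point): centre of the mouth (top) of the collar's only off-centre hole, a vertical through hole 15 mm in diameter, 38 mm from the collar's axis
- pin: steel locking pin, upright, 0.1 kg: shank diameter 12, 36 mm long, nose tapering to 9 mm over its last 4 mm; round head to grip, diameter 22, 36 mm tall. Origin: tip of the nose; z up to the head (head from 36 to 72 mm). Starts in a block hole, head resting on the block. Home in the cutter, its tip is 74 mm above the table and its head rests on the collar
- pin_tip (a point): tip (lower end) of the locking pin, on its axis
- block: white plastic block, fixed, 150 x 60 x 46 mm (x, y, height), with two holes on its long middle line 45 mm either side of its centre, 40 mm deep. Origin: centre of the underside, x along the length. The locking pin and the other pin stand in the holes, either way round
- stub: the other pin, to be left alone: same shank but a flat disc head, diameter 36 mm, 10 mm tall. Origin: tip of its nose
- tray: off-white open food tray 115 x 165 x 45 mm, bystander, origin at the centre of its underside
- jar: amber jar, diameter 64, height 100 mm, bystander, origin at the centre of its underside
- pot: aluminium pot, diameter 150, height 90 mm, bystander, origin at the centre of its underside

How it is judged:
At the end, for the whole second after the job is handed in: Locking pin upright (0.1 rad) through the collar's hole (within 4 mm) and the socket, tip at most 76.5 mm above the housing's underside (2.5 mm from home); collar flat on its plate round the spindle (raised < 2.5 mm, off-centre < 4 mm, tilt < 0.05 rad); all at rest (z of pin_tip in the frame of housing below 0.0765 m and horizontal distance between pin_tip and collar_hole below 0.004 m and angle between pin's own z axis and vertical below 0.1 rad and z of collar in the frame of housing below 0.0965 m and horizontal distance between collar and housing below 0.004 m and angle between collar's own z axis and vertical below 0.05 rad and linear speed of pin below 0.02 m/s and angular speed of collar below 0.1 rad/s); the robot touches nothing.
It fails at once if the pin is pressed on the cutter (its plate, ring or spindle) with more than 50 N (contact force between pin and housing above 50 N).
It fails at once if the pin is pressed or levered on the collar with more than 50 N (contact force between pin and collar above 50 N).
It fails at once if the collar is lifted 12 mm or more off its plate (z of collar in the frame of housing above 0.106 m).
It fails at once if the other pin, the tray, the jar or the pot is moved by more than 30 mm (distance of any of stub, tray, jar, pot from where it was at the start of the episode above 0.03 m).
It also fails if it takes over 72 s, if anything falls off the work surface, if the arm or the gripper's body presses on something with over 40 N, if the wrist force passes 120 N, or if a joint passes its speed limit or range.

ROBOT

A 7-joint arm with a two-finger parallel gripper is mounted at the origin on the work surface. World frame = base frame: x ahead of the robot, y to its left, z up, the work surface at z = 0. Lengths are in m, angles in rad, forces in N, time in s.
With the tool pointing down it reaches from about 0.425 to 1.025 m from the base axis. Payload 3.6 kg.
Tool frame: the origin (TCP) lies on the centre line of the jaws, within the pads' length; the fingertips stand 17 mm ahead of it and the grasp point (between the pads) lies 2 mm behind it; x points along the fingers, y is the direction in which the jaws open and shut, and the axes are right-handed (so a half turn about x gives the same grasp; the last joint's range is limited). The gripper opens to 85 mm and grips with 20 to 120 N. Pads are 22 mm wide; open, the fingers measure 114 mm over their backs; the gripper's body (76 mm by 85 mm) begins 54 mm behind the grasp point. The pads swing forward as they close: fully open they stand 13 mm farther back than shut.
Start: joints at [-1.24, 0.591, 0.048, 1.609, -0.033, 0.943, -0.034], TCP at [0.298, 0.661, 0.248] pointing down, gripper open.
Joint ranges: [-2.69, 2.69], [-0.47, 2.24], [-1.27, 1.36], [0.19, 2.51], [-1.53, 4.68], [0.08, 2.07], [-3.09, 3.09]. Speed limits (rad/s): [2.57, 2.57, 3.14, 3.14, 3.14, 3.14, 3.14].

INTERFACE

Orientations are given as a rotation vector (axis times angle).
In Python, from cell import readout, imaging, order gives the robot as it stands.
- The arm moves only by the tool carry_out, never from a script. Its argument "increments" is one flat list of numbers, 7 for each row, row after row: the shift along the tool's x, y, z in cm, then the turn, a rotation vector about the tool's x, y, z in rad, then the finger opening in cm, from 0 to 8.54. A call has 1 to 12 rows; each row shifts and turns the commanded pose from where the row before left it, along the tool's axes as they then stand; what a row does not reach is not made up. A row lasts 1/10 s, in which the tool goes at most 50 mm and 8.59 degrees, less where a joint would pass 70% of its speed; a pose out of reach is approached as far as the arm can. A call with a gripper value outside its range is refused whole. The fingers move at their own pace and stop on an object; "newtons" is the grip in N (left out, the last holds). Time passes only in rows, so rows that do not move let the fingers close. It gives the time, the measured TCP pose, the force and the opening at its end, in the units of the state.
- readout.observe(): the state, without advancing time (a new reading comes with each control period).
- imaging.get_image(name): name is "side" or "top"; returns a dict with "color" (400x640x3 uint8, blue, green, red), "range_z" (400x640 float32, m along the optical axis (not along the pixel's ray), 0 where there is no reading), "intrinsics" (3x3 intrinsics, pixels), "world_from_camera" (4x4, takes a point from camera to world coordinates). Camera axes: x right, y up, looking along -z (the intrinsics and any distortion apply to the point x, -y, -z); pixel columns grow to the right and rows downward; lengths in m; the calibration is good to about 2 mm. A picture is of the moment at which its call begins.
- order.hand_in(): hands the job in, once; it reports no verdict.
The state is a dict: "clock": time; "joint_positions": joint angles; "dq": joint speeds; "joint_efforts": joint torques, N m; "ee_pos": TCP position; "tcp_rot": TCP orientation; "contact_force": force on the tool from outside, world axes, zero at the start; "wrist_torque": the same for the moment, N m; "opening": finger opening in m.
Only numpy, scipy, OpenCV 4.12 (cv2) and the standard library are available. Lean on these libraries where they do the work, as an engineer would, in place of code of your own. Each camera call takes 0.05 s, during which the arm holds its last target. There are 200 camera calls.

## Working session

There is one attempt and no reset: what is moved stays moved. The work goes in short steps, Python scripts to look and compute and a tool call to move; the robot and the scene stay as the last step left them, time stands still between calls to the robot, and variables do not carry over. Pictures are saved under pics/ and viewed, about 8 in all and at most 12, crops included, and the job is handed in when it is done.

Besides the shell and the picture viewer there is one more tool, called after "Emit:" as name(argument=value, ...) on one line, values as JSON. carry_out: Moves the arm, as the interface text tells. Its arguments: {"type":"object","properties":{"increments":{"type":"array"},"newtons":{"type":"number"}},"required":["increments"]}

```bash
mkdir -p pics; ls; cat > h.py <<'E'
import numpy as np, cv2
from cell import readout, imaging, order
def pts(im):
    K=np.array(im["intrinsics"]);T=np.array(im["world_from_camera"]);d=im["range_z"]
    v,u=np.mgrid[:d.shape[0],:d.shape[1]]
    P=np.stack([(u-K[0,2])/K[0,0]*d,-(v-K[1,2])/K[1,1]*d,-d],-1)@T[:3,:3].T+T[:3,3]
    P[d<=0]=np.nan
    return P
def plane(im,uv,z):
    K=np.array(im["intrinsics"]);T=np.array(im["world_from_camera"])
    uv=np.atleast_2d(uv).astype(float)
    r=np.c_[(uv[:,0]-K[0,2])/K[0,0],-(uv[:,1]-K[1,2])/K[1,1],-np.ones(len(uv))]@T[:3,:3].T
    s=(z-T[2,3])/r[:,2]
    return T[:3,3]+r*s[:,None]
E
python3 - <<'E'
from h import *
for n in("top","side"):
    im=imaging.get_image(n);cv2.imwrite(f"pics/{n}0.png",im["color"]);np.savez(f"{n}0.npz",**im)
    print(n,np.round(im["intrinsics"],1).tolist(),np.round(im["world_from_camera"],3).tolist())
    P=pts(im)
    if n=="top":
        print(np.nanmin(P[...,2]),np.nanmax(P[...,2]))
s=readout.observe();print(s)
E
```

```text
pics
top [[379.2, 0.0, 320.1], [0.0, 379.2, 199.1], [0.0, 0.0, 1.0]] [[0.021, 0.994, -0.107, 0.538], [-1.0, 0.022, 0.008, -0.111], [0.011, 0.107, 0.994, 0.962], [0.0, 0.0, 0.0, 1.0]]
-0.7678621487147701 0.17317259576578492
side [[402.4, 0.0, 319.0], [0.0, 402.4, 205.4], [0.0, 0.0, 1.0]] [[-0.948, 0.157, -0.278, 0.373], [-0.319, -0.448, 0.835, 0.707], [0.007, 0.88, 0.475, 0.574], [0.0, 0.0, 0.0, 1.0]]
{'clock': 0.1, 'joint_positions': array([-1.24051302,  0.59203529,  0.0482887 ,  1.60971198, -0.03332203,
        0.94272001, -0.03368138]), 'dq': array([ 7.49758705e-04,  2.89827376e-04,  9.00457859e-05, -4.11709980e-03,
       -5.77002760e-04, -9.87522794e-04, -2.52638223e-04]), 'joint_efforts': array([ 4.44470716e-03, -5.49998617e+01,  1.55287329e+00, -1.98826647e+01,
        9.64535895e-03,  3.77318225e-03, -2.25664974e-05]), 'ee_pos': array([0.29780601, 0.66021393, 0.24724238]), 'tcp_rot': array([ 0.33071356,  1.54547928, -0.33393881]), 'contact_force': array([-0.310749  , -0.83751294, -0.78335329]), 'wrist_torque': array([-0.0155292 ,  0.02274073, -0.01465219]), 'opening': 0.0853647900185628}
```

View pics/top0.png

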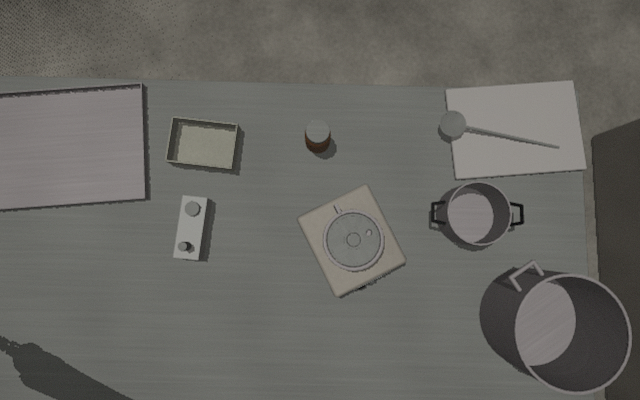

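View pics/side0.png

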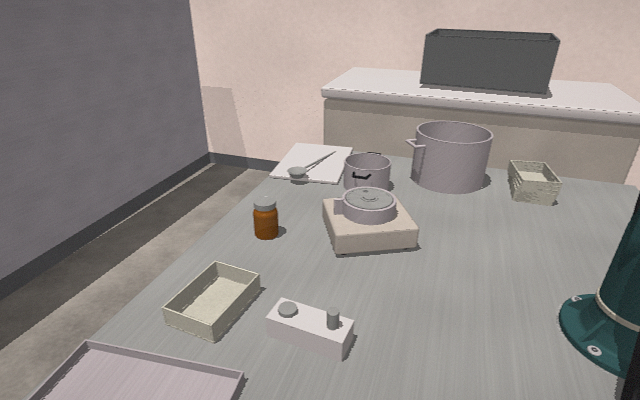

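The top view shows the pin at about (184,246), the stub at (193,209), the turret centre at (353,240), the rib near (337,210) and the collar hole near (369,233). The side view shows the same layout, with the arm clear of everything. Next I measure these from depth and enlarged crops.

```bash
python3 - <<'E'
from h import *
im=dict(np.load("top0.npz"));P=pts(im);C=im["color"]
def blob(mask,name):
    n,l,s,c=cv2.connectedComponentsWithStats(mask.astype(np.uint8))
    for i in range(1,n):
        if s[i,4]>15: 
            q=P[l==i]; print(name,s[i].tolist(),np.round(np.nanmean(q,0),4),np.round(np.nanmin(q,0),4),np.round(np.nanmax(q,0),4))
Z=P[...,2];U=np.arange(640)[None,:]+0*Z;V=np.arange(400)[:,None]+0*Z
L=(U<250)&(U>165)&(V>185)&(V<270); H=(U>290)&(U<410)&(V>180)&(V<305)
blob(L&(Z>.03)&(Z<.049),"block");blob(L&(Z>.051)&(Z<.062),"stub");blob(L&(Z>.07),"pin")
blob(H&(Z>.06)&(Z<.075),"house");blob(H&(Z>.103),"turret")
for nm,m in(("turret",H&(Z>.103)),("pin",L&(Z>.072)),("stub",L&(Z>.051)&(Z<.062))):
    c,_=cv2.findContours(m.astype(np.uint8),0,1);c=max(c,key=cv2.contourArea);e=cv2.minEnclosingCircle(c);el=cv2.fitEllipse(c);
    z={"turret":.11,"pin":.082,"stub":.056}[nm];print(nm,e,el,plane(im,el[0],z))
m=H&(Z>.06);c,_=cv2.findContours(m.astype(np.uint8),0,1);print(cv2.minAreaRect(max(c,key=cv2.contourArea)))
m=L&(Z>.03);c,_=cv2.findContours(m.astype(np.uint8),0,1);r=cv2.minAreaRect(max(c,key=cv2.contourArea));print(r,plane(im,cv2.boxPoints(r),.046))
a=cv2.resize(C[190:290,300:410],None,fx=6,fy=6,interpolation=3);b=cv2.resize(C[190:270,165:215],None,fx=6,fy=6,interpolation=3)
b=cv2.copyMakeBorder(b,0,a.shape[0]-b.shape[0],0,0,0)
o=np.hstack([a,b]);cv2.imwrite("pics/crop.png",cv2.resize(cv2.convertScaleAbs(o,alpha=1.5),(800,500)));print(o.shape)
E
```

```text
block [173, 196, 36, 65, 1368] [0.5572 0.189  0.0449] [0.4838 0.1547 0.03  ] [0.6368 0.2282 0.049 ]
stub [185, 202, 15, 15, 177] [0.6055 0.1868 0.0554] [0.5878 0.1704 0.0511] [0.6214 0.2045 0.0592]
pin [178, 242, 11, 10, 80] [0.5165 0.1945 0.0805] [0.5057 0.1851 0.0701] [0.5262 0.2059 0.0838]
house [298, 184, 109, 114, 4151] [ 0.537  -0.1913  0.0689] [ 0.4064 -0.3232  0.06  ] [ 0.6732 -0.0672  0.0747]
house [329, 216, 13, 14, 17] [ 0.5801 -0.1524  0.0701] [ 0.5635 -0.1685  0.0664] [ 0.5946 -0.1408  0.0746]
turret [323, 204, 61, 67, 2836] [ 0.5398 -0.1938  0.1097] [ 0.4724 -0.2613  0.103 ] [ 0.6187 -0.1263  0.1177]
turret ((351.103759765625, 235.70755004882812), 35.56272506713867) ((352.7759704589844, 239.00674438476562), (59.00844192504883, 64.58391571044922), 151.63888549804688) [[ 0.54108269 -0.19301926  0.11      ]]
pin ((182.89999389648438, 246.5), 5.1245574951171875) ((182.7984161376953, 246.2462921142578), (8.744460105895996, 9.755288124084473), 87.63557434082031) [[0.51646072 0.19432431 0.082     ]]
stub ((192.0454559326172, 208.56060791015625), 7.50048303604126) ((192.05514526367188, 208.5931396484375), (13.759527206420898, 14.539265632629395), 82.49955749511719) [[0.60542092 0.18664403 0.056     ]]
((351.6000061035156, 240.20001220703125), (89.44271850585938, 80.4984359741211), 63.43495178222656)
((191.16473388671875, 227.67916870117188), (26.99015235900879, 63.4838752746582), 8.746162414550781) [[0.48972797 0.22854002 0.046     ]
 [0.64048361 0.21460885 0.046     ]
 [0.6319191  0.14966492 0.046     ]
 [0.48137551 0.16473609 0.046     ]]
(600, 960, 3)
```

View pics/crop.png

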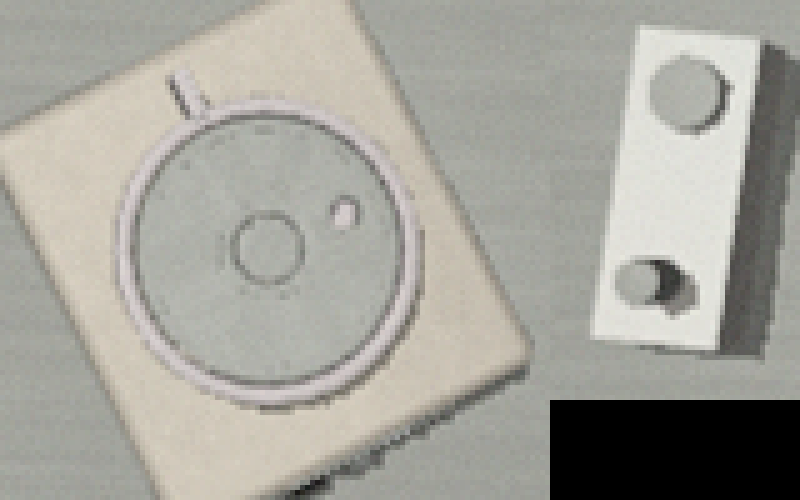

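The crop (5× scale, origin (300,190)) shows the spindle at (268,249), the collar hole at (345,212), the rib running from about (180,75) to (203,112), and the pin head at about (636,281).

```bash
python3 - <<'E'
from h import *
from scipy.spatial.transform import Rotation as R
im=dict(np.load("top0.npz"));P=pts(im)
f=lambda u,v,z,o=300:plane(im,[o+(u+.5)/5-.5,190+(v+.5)/5-.5],z)[0][:2]
sp=f(268,249,.114);co=f(268.5,249,.11);rg=f(268,252,.11);ho=f(345.5,212,.11)
r1=f(180,75,.113);r2=f(203,112,.113)
print("spindle",sp,"collar",co,"ring",rg,"hole",ho,"rib ends",r1,r2)
ax=(sp+co)/2
for n,p in(("hole",ho),("r1",r1),("r2",r2),("rm",(r1+r2)/2)):
    d=p-ax;print(n,np.hypot(*d),np.degrees(np.arctan2(d[1],d[0])))
# pin via the side view
s=dict(np.load("side0.npz"));Q=pts(s);Z=Q[...,2]
m=(Z>.06)&(Q[...,0]<.56)&(Q[...,0]>.47)&(abs(Q[...,1]-.19)<.06);q=Q[m];print("side pin",len(q),q.mean(0),q.min(0),q.max(0))
t=q[q[:,2]>.079];print("top",len(t),t.mean(0))
m=(Z>.106)&(np.hypot(Q[...,0]-ax[0],Q[...,1]-ax[1])<.09);q=Q[m];print("side turret",len(q),(q.min(0)+q.max(0))/2)
# housing top edges, direction, from top
Zt=P[...,2];m=((Zt>.063)&(np.hypot(P[...,0]-ax[0],P[...,1]-ax[1])<.16)).astype(np.uint8)
c,_=cv2.findContours(m,0,1);c=max(c,key=cv2.contourArea);w=plane(im,c[:,0],.07)[:,:2]
r=cv2.minAreaRect((w*1000).astype(np.float32));print("house",r)
o=readout.observe();M=R.from_rotvec(o["tcp_rot"]).as_matrix();print(M.round(4),o["ee_pos"])
E
```

```text
spindle [ 0.54021658 -0.19358927] collar [ 0.54023298 -0.19420214] ring [ 0.53889455 -0.19399403] hole [ 0.55745312 -0.2285533 ] rib ends [ 0.61720223 -0.15316583] [ 0.60075424 -0.16377066]
hole 0.03870355357249955 -63.56795486062903
r1 0.0870887477655966 27.883957033222146
r2 0.06761163875557627 26.45917113641265
rm 0.0773443091583823 27.261260427226784
side pin 203 [0.51424445 0.2018997  0.07517748] [0.50459253 0.18628546 0.06049119] [0.52602618 0.20927817 0.08404275]
top 96 [0.51510328 0.1988583  0.08166688]
side turret 1126 [ 0.54399936 -0.1922558   0.11072131]
house ((539.7913208007812, -193.74490356445312), (207.61256408691406, 187.69345092773438), 27.68428611755371)
[[-8.000e-04  4.111e-01  9.116e-01]
 [-1.900e-03  9.116e-01 -4.111e-01]
 [-1.000e+00 -2.100e-03  1.000e-04]] [0.29780601 0.66021393 0.24724238]
```

Emit:
carry_out(increments=[0,0,0,-0.1414,0,0,8.5,0,0,0,-0.1414,0,0,8.5,0,0,0,-0.1414,0,0,8.5,0,-4,1.9,0,0,0,8.5,0,-4,1.9,0,0,0,8.5,0,-4,1.9,0,0,0,8.5,0,-4,1.9,0,0,0,8.5,0,-4,1.9,0,0,0,8.5,0,-4,1.9,0,0,0,8.5,0,-4,1.9,0,0,0,8.5,0,-4,1.9,0,0,0,8.5,0,-4,1.9,0,0,0,8.5], newtons=100)

```text
clock: 1.3
ee_pos: [0.4696, 0.299, 0.2481]
tcp_rot: [-0.001, 1.571, 0.0]
contact_force: [0.6, 0.5, 0.5]
opening: 0.0852
```

Emit:
carry_out(increments=[0,-3.5,1.5,0,0,0,8.5,0,-3.5,1.5,0,0,0,8.5,1,-3.4,1.64,0,0,0,8.5,4,0,0,0,0,0,8.5,4,0,0,0,0,0,8.5,4,0,0,0,0,0,8.5,2,0,0,0,0,0,8.5,0,0,0,0,0,0,8.5,0,0,0,0,0,0,8.5])

```text
clock: 2.2
ee_pos: [0.5158, 0.197, 0.0983]
tcp_rot: [-0.001, 1.571, 0.0]
contact_force: [-0.3, -0.0, 0.2]
opening: 0.0851
```

```bash
python3 - <<'E'
from h import *
a=imaging.get_image("top")["color"][170:290,130:250];b=imaging.get_image("side")["color"][230:370,230:380]
cv2.imwrite("pics/g1.png",np.hstack([cv2.resize(a,(390,400),interpolation=3),cv2.resize(b,(400,400),interpolation=3)]))
E
```

```text
(no output)
```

View pics/g1.png

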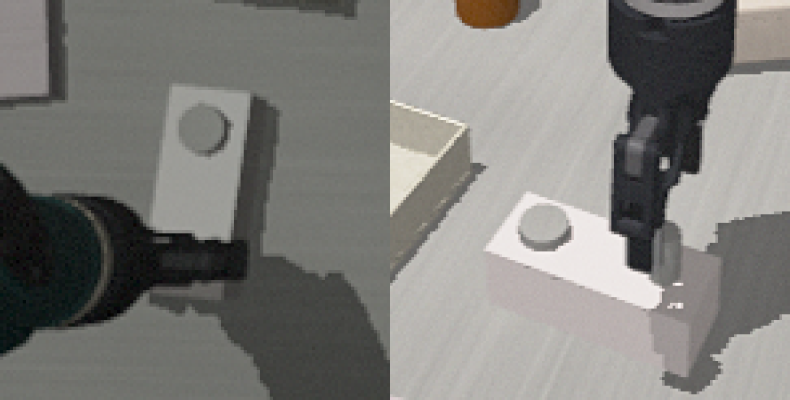

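The gripper straddles the pin head (side crop about (665,250)) and is clear of the stub at (545,225). I go down 25 mm and close.

Emit:
carry_out(increments=[1.25,-0.1,0,0,0,0,8.5,1.25,-0.1,0,0,0,0,8.5,0,0,0,0,0,0,2,0,0,0,0,0,0,1.5,0,0,0,0,0,0,1.5,0,0,0,0,0,0,1.5,0,0,0,0,0,0,1.5,0,0,0,0,0,0,1.5,0,0,0,0,0,0,1.5,0,0,0,0,0,0,1.5], newtons=100)

```text
clock: 3.3
ee_pos: [0.516, 0.1951, 0.0739]
tcp_rot: [-0.0, 1.57, 0.001]
contact_force: [-1.5, -0.2, 6.7]
opening: 0.0191
```

Emit:
carry_out(increments=[-1,0,0,0,0,0,1.5,-2,0,0,0,0,0,1.5,-4,0,0,0,0,0,1.5,-4,0,0,0,0,0,1.5,-3,0,0,0,0,0,1.5,0,0,0,0,0,0,1.5,0,0,0,0,0,0,1.5])

```text
clock: 4.0
ee_pos: [0.5156, 0.1949, 0.214]
tcp_rot: [0.0, 1.57, 0.001]
contact_force: [0.0, 0.6, -2.4]
opening: 0.0193
```

```bash
python3 - <<'E'
from h import *
o=readout.observe();print(o["opening"],o["contact_force"],o["wrist_torque"])
im=imaging.get_image("side");np.savez("side1.npz",**im);P=pts(im)
b=im["color"][140:340,230:400]
cv2.imwrite("pics/g2.png",cv2.resize(cv2.convertScaleAbs(b,alpha=1.3),(510,600),interpolation=3))
E
```

```text
0.01925960710098279 [ 0.04570471  0.62132273 -2.4267129 ] [-0.00498796 -0.00468296  0.01274296]
```

View pics/g2.png

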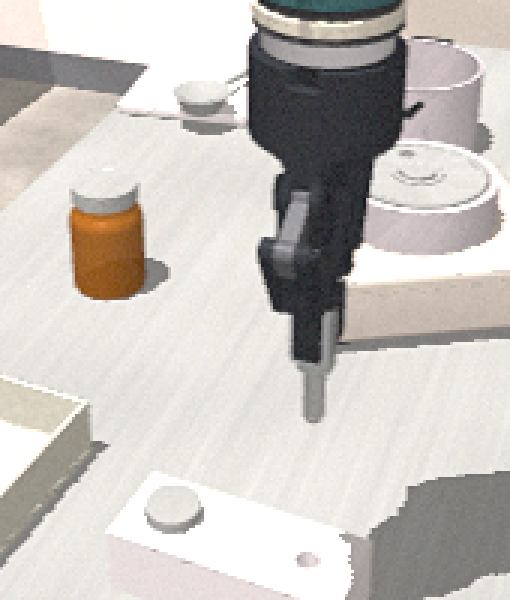

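The pin is held upright, with its shank at crop (313,400) and its tip near (313,422). The stub has not moved. I check the pin's offset from the TCP.

```bash
python3 - <<'E'
from h import *
im=dict(np.load("side1.npz"));P=pts(im)
T=im["world_from_camera"];K=im["intrinsics"]
d=im["range_z"];
for v in (264,268,272,276,279):
    m=(P[v,:,2]>.1)&(abs(P[v,:,1]-.195)<.05)&(abs(P[v,:,0]-.516)<.05);u=np.where(m)[0];print(v,u.min(),u.max(),P[v,u].mean(0).round(4))
g=lambda p:(lambda c:(K[0,0]*c[0]/-c[2]+K[0,2],K[1,1]*-c[1]/-c[2]+K[1,2]))(T[:3,:3].T@(np.array(p)-T[:3,3]))
for z in(.15,.156,.162,.168,.174):print(z,g((.5156,.1949,z)))
E
```

```text
264 331 339 [0.5127 0.2048 0.188 ]
268 332 338 [0.5138 0.2002 0.1765]
272 332 338 [0.5135 0.2005 0.1687]
276 331 338 [0.5142 0.2002 0.1601]
279 332 337 [0.514  0.2005 0.1542]
0.15 (np.float64(334.4775955479966), np.float64(278.78348402733))
0.156 (np.float64(334.5679826221798), np.float64(275.9046436430617))
0.162 (np.float64(334.65914650543937), np.float64(273.0010617859666))
0.168 (np.float64(334.7510972551296), np.float64(270.07241812796536))
0.174 (np.float64(334.8438451029742), np.float64(267.11838678729015))
```

Emit:
carry_out(increments=[0,-4.2,0.41,0,0,0,1.5,0,-4.2,0.41,0,0,0,1.5,0,-4.2,0.41,0,0,0,1.5,0,-4.2,0.41,0,0,0,1.5,0,-4.2,0.41,0,0,0,1.5,0,-4.2,0.41,0,0,0,1.5,0,-4.2,0.41,0,0,0,1.5,0,-4.2,0.41,0,0,0,1.5,0,-4.2,0.41,0,0,0,1.5,0,-4.2,0.41,0,0,0,1.5,2.5,-0.3,0.04,0,0,0,1.5,0,0,0,0,0,0,1.5])

```text
clock: 5.25
ee_pos: [0.5536, -0.2291, 0.1839]
tcp_rot: [0.004, 1.58, -0.001]
contact_force: [-2.4, 2.4, -1.5]
opening: 0.0193
```

```bash
python3 - <<'E'
from h import *
o=readout.observe();print(o["ee_pos"],o["contact_force"])
im=imaging.get_image("side");np.savez("side2.npz",**im)
b=im["color"][140:240,310:440]
cv2.imwrite("pics/g3.png",cv2.resize(cv2.convertScaleAbs(b,alpha=1.2),(780,600),interpolation=3))
T=im["world_from_camera"];K=im["intrinsics"]
g=lambda p:(lambda c:(K[0,0]*c[0]/-c[2]+K[0,2],K[1,1]*-c[1]/-c[2]+K[1,2]))(T[:3,:3].T@(np.array(p)-T[:3,3]))
f=lambda p:tuple((np.array(g(p))-[310,140]+.5)*6)
x,y,z=o["ee_pos"];print("tip",f((x,y,z-.064)),"hole",f((.557,-.228,.11)),"axis",f((.540,-.194,.114)))
E
```

```text
[ 0.5535598  -0.22906244  0.18385907] [-2.43751669  2.40214714 -1.46229249]
tip (np.float64(344.59315727842704), np.float64(286.13438271332654)) hole (np.float64(334.88576968002053), np.float64(306.393375987134)) axis (np.float64(357.0168922173732), np.float64(337.44836926301383))
```

View pics/g3.png

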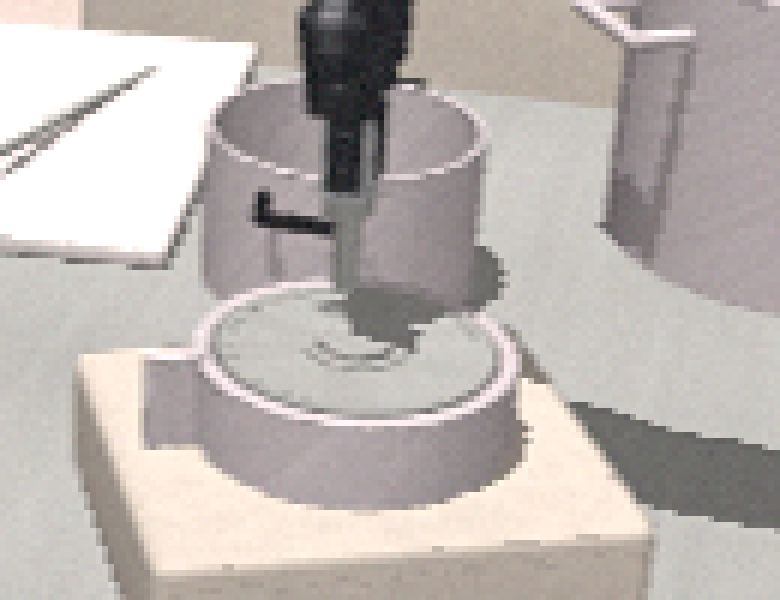

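The tip shows at crop (346,290), which matches its projection to about 1 mm. The hole is hidden behind it, and the arm was still settling. I let it settle, then ease down.

Emit:
carry_out(increments=[0,0,0,0,0,0,1.5,0,0,0,0,0,0,1.5,0,0,0,0,0,0,1.5])

```text
clock: 5.6
ee_pos: [0.5579, -0.2267, 0.189]
tcp_rot: [-0.002, 1.57, 0.002]
contact_force: [-0.1, -0.8, -1.7]
opening: 0.0189
```

Emit:
carry_out(increments=[1,0,0,0,0,0,1.5,0.4,0,0,0,0,0,1.5,0.2,0,0,0,0,0,1.5,0.2,0,0,0,0,0,1.5,0.1,0,0,0,0,0,1.5,0,0,0,0,0,0,1.5])

```text
clock: 6.2
ee_pos: [0.557, -0.2282, 0.1691]
tcp_rot: [-0.0, 1.571, 0.0]
contact_force: [-0.6, -0.9, -1.3]
opening: 0.0191
```

Emit:
carry_out(increments=[0.3,0,0,0,0,0,1.5,0.3,0,0,0,0,0,1.5,0.2,0,0,0,0,0,1.5,0,0,0,0,0,0,1.5,0,0,0,0,0,0,1.5])

```text
clock: 6.7
ee_pos: [0.557, -0.2281, 0.161]
tcp_rot: [-0.0, 1.572, 0.0]
contact_force: [-1.8, -1.3, -2.7]
opening: 0.0191
```

```bash
python3 - <<'E'
import numpy as np
c=np.array([.5402,-.194])*100
print("start",c+3.8*np.r_[np.cos(np.radians(-63.5)),np.sin(np.radians(-63.5))])
for a,b,n in((-63.5,-7.5,14),(-7.5,60,27)):
    t=np.radians(np.linspace(a,b,n+1));x=np.round(c[0]+3.8*np.cos(t),2);y=np.round(c[1]+3.8*np.sin(t),2)
    print(n,", ".join(f"[{q:.2f},{p:.2f}]" for p,q in zip(np.diff(x),np.diff(y))));print(np.c_[np.degrees(t),x,y].round(2)[::3].tolist())
E
```

```text
start [ 55.71555169 -22.80075057]
14 [0.13,0.23], [0.14,0.22], [0.16,0.22], [0.17,0.20], [0.18,0.19], [0.20,0.17], [0.21,0.16], [0.22,0.15], [0.24,0.13], [0.23,0.11], [0.25,0.10], [0.25,0.08], [0.26,0.06], [0.26,0.05]
[[-63.5, 55.72, -22.8], [-51.5, 56.39, -22.37], [-39.5, 56.95, -21.82], [-27.5, 57.39, -21.15], [-15.5, 57.68, -20.42]]
27 [0.17,0.02], [0.16,0.01], [0.17,0.00], [0.17,0.00], [0.16,-0.01], [0.17,-0.02], [0.16,-0.03], [0.16,-0.03], [0.16,-0.04], [0.16,-0.05], [0.16,-0.05], [0.15,-0.06], [0.16,-0.07], [0.14,-0.07], [0.15,-0.08], [0.14,-0.09], [0.14,-0.09], [0.13,-0.10], [0.13,-0.10], [0.13,-0.11], [0.12,-0.11], [0.11,-0.12], [0.11,-0.13], [0.10,-0.13], [0.10,-0.13], [0.09,-0.14], [0.09,-0.14]
[[-7.5, 57.79, -19.9], [0.0, 57.82, -19.4], [7.5, 57.79, -18.9], [15.0, 57.69, -18.42], [22.5, 57.53, -17.95], [30.0, 57.31, -17.5], [37.5, 57.03, -17.09], [45.0, 56.71, -16.71], [52.5, 56.33, -16.39], [60.0, 55.92, -16.11]]
```

Pairs are [y, x world], which are the tool's y and z. I do the first four steps and check the force.

Emit:
carry_out(increments=[0,0.13,0.23,0,0,0,1.5,0,0.14,0.22,0,0,0,1.5,0,0.16,0.22,0,0,0,1.5,0,0.17,0.2,0,0,0,1.5])

```text
clock: 7.1
ee_pos: [0.5645, -0.2225, 0.161]
tcp_rot: [0.0, 1.574, -0.0]
contact_force: [-4.3, -1.7, -1.0]
opening: 0.0193
```

Emit:
carry_out(increments=[0,0.18,0.19,0,0,0,1.5,0,0.2,0.17,0,0,0,1.5,0,0.21,0.16,0,0,0,1.5,0,0.22,0.15,0,0,0,1.5,0,0.24,0.13,0,0,0,1.5,0,0.23,0.11,0,0,0,1.5,0,0.25,0.1,0,0,0,1.5,0,0.25,0.08,0,0,0,1.5,0,0.26,0.06,0,0,0,1.5,0,0.26,0.05,0,0,0,1.5,0,0,0,0,0,0,1.5])

```text
clock: 8.2
ee_pos: [0.5786, -0.1984, 0.1615]
tcp_rot: [-0.001, 1.57, 0.001]
contact_force: [-1.0, -2.7, -1.6]
opening: 0.0192
```

Emit:
carry_out(increments=[0.2,0,0,0,0,0,1.5,0.1,0,0,0,0,0,1.5,0.1,0,0,0,0,0,1.5,0,0,0,0,0,0,1.5,0,0,0,0,0,0,1.5])

```text
clock: 8.7
ee_pos: [0.5787, -0.1986, 0.1579]
tcp_rot: [-0.0, 1.569, 0.001]
contact_force: [-1.4, -0.5, 4.2]
opening: 0.0193
```

Emit:
carry_out(increments=[0.1,0,0,0,0,0,1.5,0,0,0,0,0,0,1.5,0,0,0,0,0,0,1.5])

```text
clock: 9.0
ee_pos: [0.5789, -0.1986, 0.1578]
tcp_rot: [-0.0, 1.569, 0.001]
contact_force: [-3.2, -0.1, 10.2]
opening: 0.0192
```

Emit:
carry_out(increments=[0,0.17,0.02,0,0,0,1.5,0,0.16,0.01,0,0,0,1.5,0,0.17,0,0,0,0,1.5,0,0.17,0,0,0,0,1.5])

```text
clock: 9.4
ee_pos: [0.5788, -0.1972, 0.1578]
tcp_rot: [-0.004, 1.568, -0.006]
contact_force: [-3.1, -8.8, 7.1]
opening: 0.0192
```

Emit:
carry_out(increments=[0,0.16,-0.01,0,0,0,1.5,0,0.17,-0.02,0,0,0,1.5,0,0.16,-0.03,0,0,0,1.5,0,0,0,0,0,0,1.5])

```text
clock: 9.8
ee_pos: [0.5787, -0.1923, 0.1578]
tcp_rot: [-0.004, 1.567, -0.006]
contact_force: [-2.2, -7.5, 7.1]
opening: 0.0191
```

Emit:
carry_out(increments=[0,0.16,-0.03,0,0,0,1.5,0,0.16,-0.04,0,0,0,1.5,0,0.16,-0.05,0,0,0,1.5,0,0.16,-0.05,0,0,0,1.5,0,0,0,0,0,0,1.5])

```text
clock: 10.3
ee_pos: [0.5776, -0.1855, 0.1577]
tcp_rot: [-0.003, 1.566, -0.006]
contact_force: [-0.9, -7.7, 4.3]
opening: 0.0189
```

Emit:
carry_out(increments=[0.05,0.15,-0.06,0,0,0,1.5,0,0.16,-0.07,0,0,0,1.5,0,0.14,-0.07,0,0,0,1.5,0,0.15,-0.08,0,0,0,1.5,0,0,0,0,0,0,1.5])

```text
clock: 10.8
ee_pos: [0.5749, -0.178, 0.1566]
tcp_rot: [-0.003, 1.566, -0.004]
contact_force: [-0.1, -6.9, 2.1]
opening: 0.0194
```

z has dropped about 1 mm, so the nose may be at the socket. I press down without moving sideways.

Emit:
carry_out(increments=[0.1,0,0,0,0,0,1.5,0.1,0,0,0,0,0,1.5,0,0,0,0,0,0,1.5])

```text
clock: 11.1
ee_pos: [0.5751, -0.1782, 0.1548]
tcp_rot: [-0.002, 1.566, -0.004]
contact_force: [-0.7, -6.5, 3.4]
opening: 0.0192
```

Emit:
carry_out(increments=[0,-0.15,0.05,0,0,0,1.5,0.1,0,0,0,0,0,1.5,0.1,0,0,0,0,0,1.5,0,0,0,0,0,0,1.5])

```text
clock: 11.5
ee_pos: [0.5753, -0.1789, 0.1522]
tcp_rot: [-0.002, 1.566, -0.003]
contact_force: [1.0, -6.3, 0.2]
opening: 0.0192
```

It is in the socket (tip about 88 mm). I continue down in small steps, easing the side force.

Emit:
carry_out(increments=[0.2,-0.1,0.02,0,0,0,1.5,0.2,-0.1,0,0,0,0,1.5,0.2,0,0,0,0,0,1.5,0.2,0,0,0,0,0,1.5,0,0,0,0,0,0,1.5])

```text
clock: 12.0
ee_pos: [0.5754, -0.1793, 0.1438]
tcp_rot: [-0.001, 1.568, -0.001]
contact_force: [1.7, -5.6, -0.9]
opening: 0.019
```

Emit:
carry_out(increments=[0.2,-0.1,0,0,0,0,1.5,0.2,-0.1,0,0,0,0,1.5,0.1,0,0,0,0,0,1.5,0.1,0,0,0,0,0,1.5,0,0,0,0,0,0,1.5])

```text
clock: 12.5
ee_pos: [0.5745, -0.1801, 0.138]
tcp_rot: [-0.0, 1.57, 0.001]
contact_force: [2.8, -2.9, 1.7]
opening: 0.0189
```

Emit:
carry_out(increments=[0.07,-0.05,0,0,0,0,1.5,0,-0.05,0,0,0,0,1.5,0,0,0,0,0,0,1.5])

```text
clock: 12.8
ee_pos: [0.5746, -0.1802, 0.1379]
tcp_rot: [0.0, 1.57, 0.002]
contact_force: [1.2, -1.3, 6.9]
opening: 0.0187
```

The stop is firm at tip 74 mm, so the pin is home. I release and withdraw.

Emit:
carry_out(increments=[-0.08,0,0,0,0,0,2.5,0,0,0,0,0,0,4,0,0,0,0,0,0,6,0,0,0,0,0,0,6,0,0,0,0,0,0,6,-1,0,0,0,0,0,6,-3,0,0,0,0,0,6,-4,0,0,0,0,0,6,-4,0,0,0,0,0,6,0,4.5,0,0,0,0,6,0,4.5,0,0,0,0,6,0,4.5,0,0,0,0,6])

```text
clock: 14.0
ee_pos: [0.574, -0.0455, 0.2594]
tcp_rot: [0.001, 1.569, -0.001]
contact_force: [-0.1, 0.7, -0.4]
opening: 0.06
```

Emit:
carry_out(increments=[0,4.5,-2,0,0,0,6,0,4.5,-2,0,0,0,6,0,4.5,-2,0,0,0,6,0,0,0,0,0,0,6,0,0,0,0,0,0,6])

```text
clock: 14.5
ee_pos: [0.5134, 0.0899, 0.2587]
tcp_rot: [-0.003, 1.57, 0.004]
contact_force: [-0.3, -0.7, -0.6]
opening: 0.0598
```

```bash
python3 - <<'E'
from h import *
print(readout.observe()["contact_force"])
im=imaging.get_image("top");P=pts(im);Z=P[...,2]
s=imaging.get_image("side");Q=pts(s)
for n,A in(("top",P),("side",Q)):
    z=A[...,2];m=(np.hypot(A[...,0]-.574,A[...,1]+.18)<.025)&(z>.125);q=A[m]
    if len(q): t=q[q[:,2]>q[:,2].max()-.006];print(n,len(q),"head top",np.median(t,0).round(4),z[m].max().round(4))
m=(np.hypot(P[...,0]-.5402,P[...,1]+.194)<.057)&(np.hypot(P[...,0]-.574,P[...,1]+.18)>.03)&(np.hypot(P[...,0]-.5402,P[...,1]+.194)>.022)
q=P[m];q=q[~np.isnan(q[:,2])];A=np.c_[q[:,:2]-[.5402,-.194],np.ones(len(q))];print("collar plane",np.linalg.lstsq(A,q[:,2],rcond=None)[0],np.median(q[:,2]))
L=np.load("top0.npz")["range_z"];d=abs(L-im["range_z"])>.015;n,l,st,c=cv2.connectedComponentsWithStats(d.astype(np.uint8));print([x.tolist() for x in st[1:] if x[4]>25])
a=cv2.resize(im["color"][180:300,160:400],(600,300),interpolation=3);b=cv2.resize(s["color"][160:260,280:480],(600,300),interpolation=3)
cv2.imwrite("pics/end.png",np.vstack([a,b]))
E
```

```text
[-0.30357711 -0.70870093 -0.6483937 ]
top 85 head top [ 0.5748 -0.18    0.1454] 0.1488
side 1 head top [ 0.5645 -0.1748  0.1267] 0.1267
collar plane [-0.0007423   0.00213593  0.10952009] 0.10949040968980234
[[22, 213, 214, 187, 21344], [343, 219, 11, 10, 85]]
```

View pics/end.png

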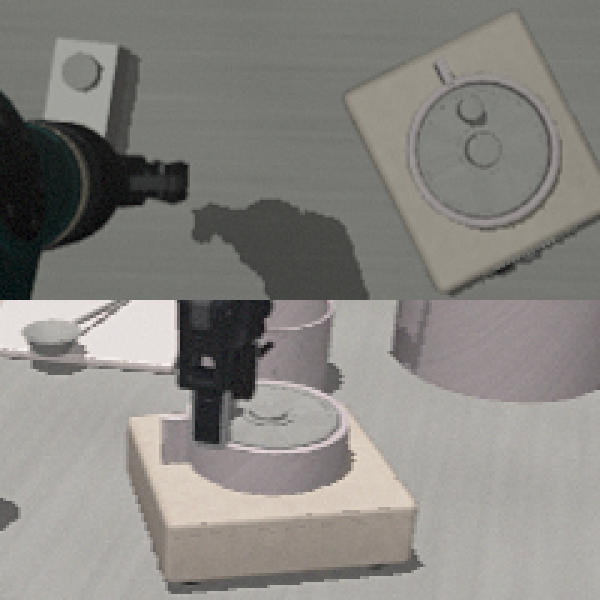

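The pin stands at (470,108) in the collar close to the rib. Its head top measures 145.4 mm against 146 mm when home, and the collar is flat at 109.5 mm. The depth differences show only the arm and the pin.

```bash
python3 -c "
from cell import order;print(order.hand_in())"
```

```text
the job is handed in; nothing more can be done
None
```

I locked the collar with the tall-headed pin and handed the job in at about 14.6 s on the robot's clock, against the 72 s limit. I lowered the pin into the collar's hole and turned the collar about 90° with it. Pressing lightly, I found the socket about 3° short of the rib's direction and slid the pin in until its head rested on the collar.

**Forces:** the wrist readings, taken at the end of each move, stayed under about 12 N while the pin was in the cutter. The forces between readings, and the pin's contact forces themselves, were not measured directly.

**Last checks:**
- **Pin:** the stop was firm with the tip at about 74 mm. From the top camera the head top was about 145.4 mm, against 146 mm when home.
- **Collar:** its top was flat at about 109.5 mm, with a tilt of about 0.002 rad.
- **Bystanders:** before-and-after depth from the top camera changed only at the pin and around the arm. The arm covered part of that view; the picture shows the other pin still standing in the block.
- **Robot:** it was clear of everything, with only sensor noise on the wrist.

**Failed check:** in the side view the gripper hid the pin, so that camera gave no second measurement of it.

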